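Fetch a clamped test coupon from behind two containers

TASK

Move the amber bottle and the small white jar from in front of the clamp jig over to the bare brown-grey side plate and stand both there. Then swing the clamp bar up until it stands upright, draw the white test coupon forward out from under the back lip, and lay it flat and centred along the two rails of the coupon rest. Finally put the bottle and the jar back, each standing on the ring where it stood at the start, keep them upright all along, and leave the clamp bar raised.

Things in the scene. Friction and masses are not known exactly. Their poses are not given: they have to be found in the camera images.
- amber_bottle: Amber reagent bottle with a blue screw cap, about 0.1 kg: round body 45 mm in diameter up to about 55 mm, narrowing above, 88 mm tall overall (cap 25 mm in diameter, top 11 mm). Origin at the centre of its underside, z up. Starts upright on one of the two rings of the clamp jig's apron (either one).
- white_jar: Small white screw-cap jar, about 0.02 kg: body 28 mm in diameter up to 28 mm, ribbed cap 31 mm in diameter from 28 to 40 mm height. Origin at the centre of its underside, z up. Starts upright on the other ring of the apron.
- coupon: Flat white rigid plate 110 (x) by 54 (y) by 6 mm, 0.055 kg; origin: centre of its underside. At the start it lies along the jig's x, underside at z = 30 mm, under the clamp bar; its front 45 mm stick out beyond the jig's block, where its sides can be gripped. Its rear 17 mm lie under a fixed lip (5 mm clear): draw it 20 mm or more to the jig's -x before lifting. Side guides 2.5 mm clear.
- clamp_bar (a joint): Hinge angle of the clamp bar in rad: 0 is down on the coupon (start), it grows as the front of the bar swings up and back, 1.57 is a quarter turn, stop at 1.7. A stiff hinge: the bar stays at any angle where it is left. About 1 N at the handle moves it.
- clamp_handle (a point): Centre of the clamp bar's black handle rod: 10 mm in diameter, along the jig's y, 80 mm free between the bar's side arms; moves with the bar. Closed, it lies at x = -70, z = 70 mm of the jig, 34 mm above the coupon; a crosspiece joins the arms 45 mm behind it. Grip it across (fingers before and behind it); being round it turns between the fingers.
- clamp_hinge (a point): Point on the clamp bar's hinge axis, midway between the side arms: at x = +48 mm, y = 0, z = 46 mm of the jig. The axis runs along the jig's y. The handle rod goes round it at 120 mm radius.
- clamp_jig: Fixed grey metal jig; origin on the worktop under the middle of its block (115 by 116 mm, top 30 mm high), front is -x. Before it lies a 4 mm thick apron, 150 mm wide, x = -55 to -189 mm, with two black 60 mm rings on which bottle and jar stand: centres x = -148 mm, y = +36 and -36 mm. Hinge brackets 56 mm high at the back.
- side_plate: Fixed flat brown-grey plate, 200 (x) by 165 (y) by 18 mm thick, the side area for standing things on. Origin at the centre of its underside, top at z = 18 mm. On the left or on the right of the jig.
- coupon_rest: Fixed rest: a foot 120 (x) by 48 (y) by 6 mm with two parallel grey rails along x at y = +15 and -15 mm (8 mm wide, 112 mm long, tops 26 mm above the worktop). Origin on the worktop under its centre. The coupon lies lengthwise on the rails, overhanging 8 mm at each long side. On the other side of the jig from the side plate.
Things that resemble listed ones, but are neither listed nor needed, are in the scene too. What is meant by the coupon is not red, and is the larger of those in its own colour.

How it is judged:
On the way, in this order (a step that is already met when the one before it is completed fails the run):
1. the amber bottle and the white jar both stand upright on the side plate (x of amber_bottle in the frame of side_plate between -0.095 and 0.095 m and y of amber_bottle in the frame of side_plate between -0.078 and 0.078 m and z of amber_bottle in the frame of side_plate between 0.013 and 0.023 m and angle between each of amber_bottle, white_jar's own z axis and vertical below 0.1 rad and x of white_jar in the frame of side_plate between -0.095 and 0.095 m and y of white_jar in the frame of side_plate between -0.078 and 0.078 m and z of white_jar in the frame of side_plate between 0.013 and 0.023 m), for 0.2 s.
2. the clamp bar is swung up past 1.2 rad (value of joint clamp_bar above 1.2 rad), for 0.2 s.
3. the coupon lies flat on the rails of the coupon rest, the bottle and the jar still on the side plate (all of step 1 and x of coupon in the frame of coupon_rest between -0.015 and 0.015 m and y of coupon in the frame of coupon_rest between -0.012 and 0.012 m and z of coupon in the frame of coupon_rest between 0.022 and 0.03 m and angle between the x axis of coupon and the x axis of coupon_rest, either way round below 0.2 rad and angle between coupon's own z axis and vertical below 0.08 rad), for 0.2 s.
At the end, for the whole second after the job is handed in: Bottle and jar stand upright (0.1 rad), each within 15 mm of where it started; coupon flat on the rails of the rest, within 15 mm lengthwise, 12 mm sideways and 0.2 rad of it (either way round); clamp bar above 1.2 rad; all released and at rest (distance of each of amber_bottle, white_jar from where it was at the start of the episode below 0.015 m and angle between each of amber_bottle, white_jar's own z axis and vertical below 0.1 rad and linear speed of each of amber_bottle, white_jar, coupon below 0.02 m/s and x of coupon in the frame of coupon_rest between -0.015 and 0.015 m and y of coupon in the frame of coupon_rest between -0.012 and 0.012 m and z of coupon in the frame of coupon_rest between 0.022 and 0.03 m and angle between the x axis of coupon and the x axis of coupon_rest, either way round below 0.2 rad and angle between coupon's own z axis and vertical below 0.08 rad and value of joint clamp_bar above 1.2 rad); the robot touches nothing.
It fails at once if the bottle or the jar is tipped over (more than 0.6 rad) (angle between any of amber_bottle, white_jar's own z axis and vertical above 0.6 rad).
It also fails if it takes over 144 s, if anything falls off the work surface, if the arm or the gripper's body presses on something with over 40 N, if the wrist force passes 120 N, or if a joint passes its speed limit or range.

ROBOT

A 6-joint arm with a two-finger parallel gripper is mounted at the origin on a cart in front of the work surface, level with it; the furniture and walls round the work are solid. World frame = base frame: x ahead of the robot, y to its left, z up, the work surface at z = 0. Lengths are in m, angles in rad, forces in N, time in s.
With the tool pointing down it reaches from about 0.375 to 0.9 m from the base axis. Payload 3.1 kg.
Tool frame: the origin (TCP) lies on the centre line of the jaws, within the pads' length; the fingertips stand 22 mm ahead of it and the grasp point (between the pads) lies 3 mm ahead of it; z points along the fingers, x is the direction in which the jaws open and shut, and the axes are right-handed (so a half turn about z gives the same grasp; the last joint's range is limited). The gripper opens to 87 mm and grips with 3 to 60 N. Pads are 19 mm wide; open, the fingers measure 117 mm over their backs; the gripper's body (75 mm by 190 mm) begins 51 mm behind the grasp point.
Start: joints at [1.008, 0.527, 1.433, -0, 1.181, -0.178], TCP at [0.235, 0.579, 0.245] pointing down, gripper open.
Joint ranges: [-3.08, 3.08], [-0.75, 2.2], [0.22, 2.44], [-1.43, 4.57], [0, 2.65], [-2.85, 2.85]. Speed limits (rad/s): [2.79, 2.79, 3.14, 3.14, 3.14, 3.14].

INTERFACE

Orientations are given as a unit quaternion [x, y, z, w].
In Python, from rig import robot, camera, order gives the robot as it stands.
- The arm moves only by the shell command python3 -m pendant 'ROWS' [OPENING] [FORCE]. ROWS is JSON, a list of rows, each a list of 2 entries, a list of its own where there are three numbers: the shift along the tool's x, y, z in mm, then the turn about the tool's z in degrees. A call has 1 to 8 rows; each row shifts and turns the commanded pose from where the row before left it, along the tool's axes as they then stand; what a row does not reach is not made up. A row lasts 1/8 s, in which the tool goes at most 62.5 mm and 10.7 degrees, less where a joint would pass 70% of its speed; a pose out of reach is approached as far as the arm can. A call with a gripper value outside its range is refused whole. OPENING is the finger opening in mm, from 0 to 87, set as the call begins (- or left out, the last holds). The fingers move at their own pace and stop on an object; FORCE is the grip in N (left out, the last holds). Time passes only in rows, so rows that do not move let the fingers close. It gives the time, the measured TCP pose, the force and the opening at its end, in the units of the state.
- robot.get_obs(): the state, without advancing time (a new reading comes with each control period).
- camera(name): name is "scene" or "side" or "wrist"; returns a dict with "pixels" (384x512x3 uint8, blue, green, red), "mtx" (3x3 intrinsics, pixels), "k1" (the pictures are not rectified: a ray, as slopes to the right and down, at radius r is drawn at 1 + k1 r^2 times it, then the intrinsics apply), "R" (3x3) and "t" (3): a world point X has camera coordinates R X + t. Camera axes: x right, y down, z forward; pixel columns grow to the right and rows downward; lengths in m; the calibration is good to about 2 mm. A picture is of the moment at which its call begins. There is no depth.
- order.hand_in(): hands the job in, once; it reports no verdict.
The state is a dict: "time": time; "q": joint angles; "joint_velocities": joint speeds; "joint_torque": joint torques, N m; "position": TCP position; "tool_rot": TCP orientation; "ft_force": force on the tool from outside, world axes, zero at the start; "moment": the same for the moment, N m; "grip_width": finger opening in m.
Only numpy, scipy, OpenCV 4.12 (cv2) and the standard library are available. Lean on these libraries where they do the work, as an engineer would, in place of code of your own. Each camera call takes 0.05 s, during which the arm holds its last target. There are 200 camera calls.

## Working session

There is one attempt and no reset: what is moved stays moved. The work goes in short steps, Python scripts to look and compute and a shell command to move; the robot and the scene stay as the last step left them, time stands still between calls to the robot, and variables do not carry over. Pictures are saved under pics/ and viewed, about 12 in all and at most 16, crops included, and the job is handed in when it is done.

```bash
ls; mkdir -p pics
cat > h.py <<'E'
import numpy as np, cv2
from rig import robot, camera, order
def snap(n,f,crop=None,s=1):
    c=camera(n); im=c["pixels"]
    np.savez(f"pics/{f}.npz",**{k:np.asarray(v) for k,v in c.items()})
    if crop: im=im[crop[1]:crop[3],crop[0]:crop[2]]
    if s!=1: im=cv2.resize(im,None,fx=s,fy=s,interpolation=cv2.INTER_CUBIC)
    cv2.imwrite(f"pics/{f}.png",im); return c
def load(f): return dict(np.load(f"pics/{f}.npz"))
def ray(c,u,v):
    K=c["mtx"]; x=(u-K[0,2])/K[0,0]; y=(v-K[1,2])/K[1,1]
    d=np.array([x,y]); p=d.copy()
    for _ in range(20): p=d/(1+float(c["k1"])*(p@p))
    R=np.array(c["R"]);t=np.array(c["t"])
    return -R.T@t, R.T@np.array([p[0],p[1],1])
def onz(c,u,v,z):
    o,d=ray(c,u,v); return o+d*(z-o[2])/d[2]
def proj(c,X):
    p=np.array(c["R"])@np.array(X)+np.array(c["t"]); p=p[:2]/p[2]; p=p*(1+float(c["k1"])*(p@p))
    K=c["mtx"]; return np.array([K[0,0]*p[0]+K[0,2],K[1,1]*p[1]+K[1,2]])
E
python3 - <<'E'
from h import *
a=snap("scene","s0"); b=snap("side","d0"); c=snap("wrist","w0")
for n in "s0","d0","w0":
    c=load(n); print(n,-c["R"].T@c["t"], c["R"][2], c["mtx"][0,0], c["k1"])
im=[cv2.imread(f"pics/{n}.png") for n in("s0","d0")]
o=robot.get_obs();print(o)
E
```

```text
pics
s0 [-0.17666398 -0.75787649  0.63148217] [ 0.60307406  0.63693806 -0.48022036] 440.4893478318297 0.023502036901112786
d0 [0.41530148 0.63032903 0.59995111] [ 0.15900163 -0.75900175 -0.63137535] 356.64308423065387 0.008313160257260145
w0 [0.1643747  0.60748924 0.38280752] [ 0.2522649  -0.10477131 -0.96196954] 323.20459932130746 -0.0945240271574836
{'time': 0.15, 'q': array([ 1.00750489e+00,  5.28250425e-01,  1.43361252e+00, -2.63615910e-05,
        1.18139590e+00, -1.78518745e-01]), 'joint_velocities': array([ 0.00024115, -0.00312249, -0.00311565, -0.00083719,  0.0032537 ,
        0.00093838]), 'joint_torque': array([ 7.06019327e-04, -4.40432274e+01, -1.76843101e+01,  6.33870461e-02,
        5.52924082e-02, -8.93609581e-05]), 'position': array([0.2342964 , 0.57885282, 0.24379631]), 'tool_rot': array([ 8.29258166e-01,  5.58865100e-01, -7.57642239e-04,  3.46667694e-04]), 'ft_force': array([ 0.77111553, -0.27655893,  0.21627922]), 'moment': array([ 0.00613446,  0.03363666, -0.00893169]), 'grip_width': 0.08695822663444956}
```

```bash
ls pics
```

```text
d0.npz
d0.png
s0.npz
s0.png
w0.npz
w0.png
```

View pics/s0.png

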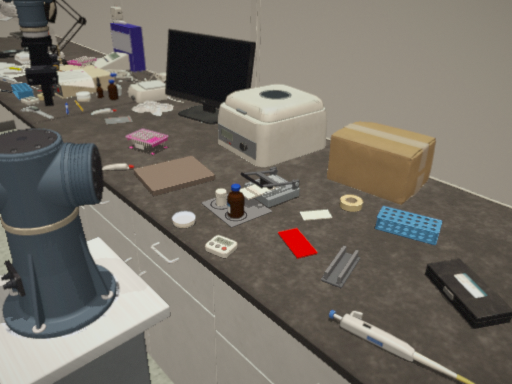

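View pics/d0.png

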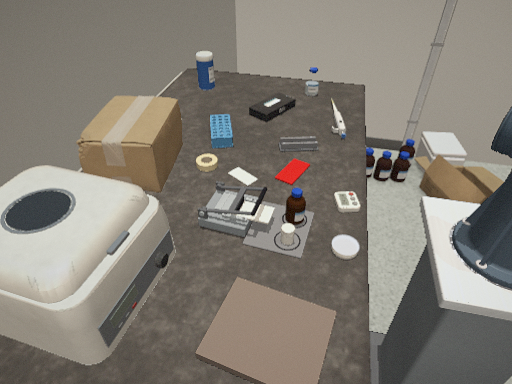

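Scene view: the bottle is at (236,203), the jar at (221,198), the side plate at (174,174), the rest at (341,265), the jig at (262,193), and red and small white decoys near (298,242) and (316,214). The side view shows the same things. I'll enlarge both for exact pixels.

Run:
```python
from h import *
a=load("s0")["pixels"];b=load("d0")["pixels"]
cv2.imwrite("pics/s0z.png",cv2.resize(a[150:300,120:370],None,fx=3.2,fy=3.2,interpolation=cv2.INTER_CUBIC))
cv2.imwrite("pics/d0z.png",cv2.resize(b[125:275,190:350],None,fx=4,fy=4,interpolation=cv2.INTER_CUBIC))
```

```text
(no output)
```

View pics/s0z.png

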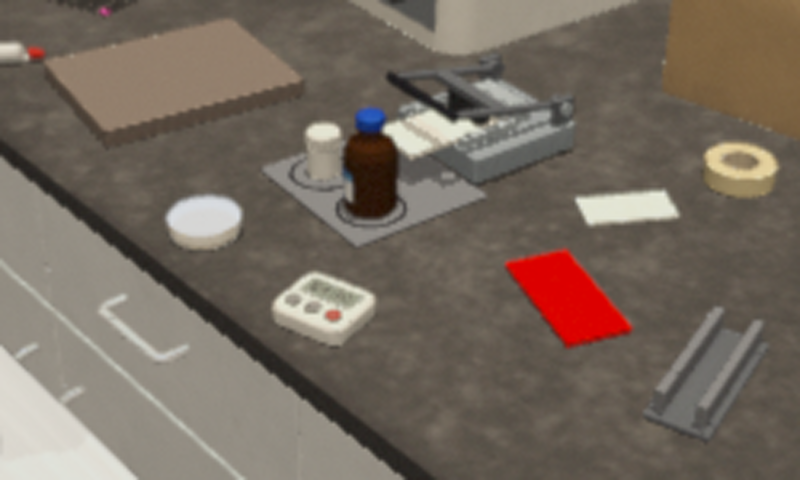

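View pics/d0z.png

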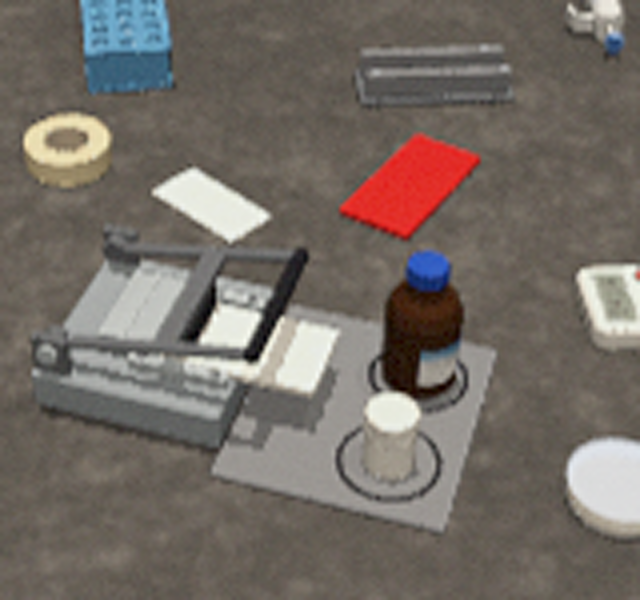

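Run:
```python
from h import *
s=load("s0");d=load("d0")
S=lambda x,y,z:onz(s,120+(x+.5)/3.2-.5,150+(y+.5)/3.2-.5,z)[:2].round(4)
D=lambda x,y,z:onz(d,190+(x+.5)/4-.5,125+(y+.5)/4-.5,z)[:2].round(4)
F=lambda x,y,z:onz(d,x,y,z)[:2].round(4)
P=print
P("bcap",D(429,261,.092),S(371,118,.092)); P("jcap",D(391,402,.044),S(323,131,.044))
P("bring",D(418,378,.004),S(371,208,.004)); P("jring",D(389,463,.004),S(322,174,.004))
P("apron FR,FL,BL",D(496,351,.004),D(446,529,.004),D(212,473,.004)); P(" S FR,BR,FL",S(360,244,.004),S(484,195,.004),S(265,172,.004))
P("handle",D(303,255,.07),D(252,352,.07),"S",S(392,77,.07),S(452,113,.07))
P("coupon",D(340,328,.036),D(323,393,.036))
P("rail",D(361,50,.026),D(503,48,.026),D(362,71,.026),D(511,71,.026)); P("railS",S(717,314,.026),S(657,390,.026),S(760,324,.026),S(699,416,.026))
P("plateS",[S(*p,.018) for p in((45,70),(230,20),(303,80),(110,130))]); P("plateD",[F(*p,.018) for p in((238,282),(336,318),(201,345))])
P("red,white",S(568,298,0),S(628,207,0))
```

```text
bcap [0.4604 0.0069] [0.4609 0.0049]
jcap [0.4685 0.0738] [0.4714 0.0816]
bring [0.4597 0.0101] [0.4636 0.0089]
jring [0.4659 0.0816] [0.4672 0.079 ]
apron FR,FL,BL [ 0.4165 -0.0242] [0.4287 0.1217] [0.5608 0.1112]
 S FR,BR,FL [ 0.4222 -0.0267] [ 0.5494 -0.038 ] [0.432  0.1139]
handle [ 0.5354 -0.0087] [0.5455 0.0792] S [0.5497 0.082 ] [ 0.5443 -0.0015]
coupon [0.5081 0.012 ] [0.5075 0.0674]
rail [ 0.5524 -0.3177] [ 0.4455 -0.3465] [ 0.5464 -0.2878] [ 0.4363 -0.3141]
railS [ 0.5374 -0.2911] [ 0.4387 -0.3174] [ 0.5511 -0.3189] [ 0.439  -0.3524]
plateS [array([0.3734, 0.3867]), array([0.5747, 0.368 ]), array([0.5481, 0.2101]), array([0.3581, 0.2432])]
plateD [array([0.5407, 0.2238]), array([0.3499, 0.259 ]), array([0.5682, 0.3592])]
red,white [ 0.4983 -0.1832] [ 0.6329 -0.1272]
```

```bash
cat > go.py <<'E'
# go.py x y z ang_deg : turn and post-turn tool-frame shift (mm) to bring the TCP there, tool x at ang_deg in the world
import sys; from h import *
from scipy.spatial.transform import Rotation as Ro
x,y,z,a=map(float,sys.argv[1:5]); o=robot.get_obs(); R=Ro.from_quat(o["tool_rot"]).as_matrix()
cur=np.degrees(np.arctan2(R[1,0],R[0,0])); turn=(cur-a+90)%180-90
R2=R@Ro.from_euler("z",turn,degrees=True).as_matrix()
print("pos",o["position"].round(4),"cur",cur.round(1),"turn",turn.round(1),"shift",(R2.T@(np.array([x,y,z])-o["position"])*1000).round(1),"tilt",np.degrees(np.arccos(-R[2,2])).round(2),"t",o["time"].__round__(2),"q6",o["q"][5].round(2),"grip",round(o["grip_width"]*1000,1))
E
python3 -m pendant '[[[0,0,0],-9],[[0,0,0],-8.5],[[0,0,0],0]]' 62
python3 go.py .461 .007 .2 85.5
```

```text
time: 0.52
position: [0.2344, 0.5791, 0.2442]
tool_rot: [0.735, 0.678, -0.0, 0.0]
ft_force: [-0.3, 0.6, -0.1]
grip_width: 0.0663
pos [0.2344 0.5791 0.2442] cur 85.4 turn -0.1 shift [-552.5  270.8   44.5] tilt 0.05 t 0.53 q6 -0.48 grip 66.3
```

```bash
python3 -m pendant '[[[-40,15,0],0],[[-50,25,0],0],[[-50,25,0],0],[[-50,25,0],0],[[-50,25,0],0],[[-50,25,0],0],[[-50,25,0],0],[[-50,25,0],0]]'
python3 -m pendant '[[[-50,25,0],0],[[-50,25,0],0],[[-40,3,4],0],[[-22,3,0],0],[[0,0,0],0],[[0,0,0],0]]'
python3 go.py .461 .007 .2 85.5
python3 - <<'E'
from h import *
c=snap("wrist","w1")
for p in [(.461,.007,.092),(.469,.079,.044),(.5417,.0385,.07)]: print(proj(c,p))
E
```

```text
time: 1.52
position: [0.3937, 0.1738, 0.2448]
tool_rot: [0.736, 0.677, 0.0, 0.0]
ft_force: [0.4, 0.2, 0.3]
grip_width: 0.0619
time: 2.28
position: [0.4358, 0.0101, 0.2405]
tool_rot: [0.735, 0.678, 0.0, -0.0]
ft_force: [0.5, 0.1, -0.6]
grip_width: 0.0621
pos [0.4358 0.0101 0.2405] cur 85.4 turn -0.1 shift [-1.1 25.4 40.5] tilt 0.03 t 2.27 q6 -1.73 grip 62.1
[254.05207596 211.02496592]
[320.66150467 198.27748742]
[289.2941339  272.33138248]
```

View pics/w1.png

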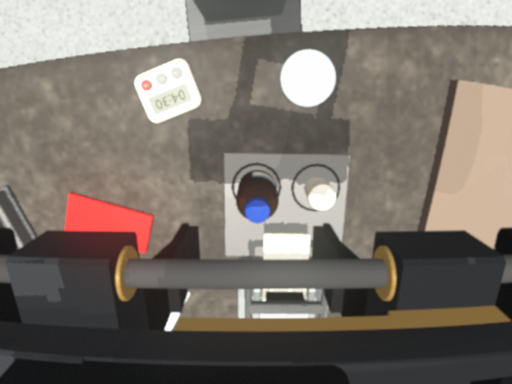

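The wrist view shows the bottle cap at (258,210), the jar cap at (321,196), and the rings at about (257,187) and (316,187). The gripper's long body lies along tool x.

```bash
python3 - <<'E'
from h import *
c=load("w1"); im=c["pixels"]
hsv=cv2.cvtColor(im,cv2.COLOR_BGR2HSV)
m=((hsv[...,0]>105)&(hsv[...,0]<130)&(hsv[...,1]>180)&(hsv[...,2]>90)).astype(np.uint8)
n,l,st,ce=cv2.connectedComponentsWithStats(m);i=1+np.argmax(st[1:,4]);print(st[i],ce[i],onz(c,*ce[i],.09))
print("b",onz(c,258,211,.092),"j",onz(c,321.5,196.5,.044))
print("rings",onz(c,257,187,.004),onz(c,316,187,.004))
print("apron FL FR",onz(c,350,153,.004),onz(c,224,154,.004),"coupon front",onz(c,264,234,.036),onz(c,312,234,.036))
print("plate",onz(c,459,80,.018),onz(c,430,228,.018))
E
python3 go.py .461 .009 .15 85.5
```

```text
pos [0.4358 0.0104 0.2406] cur 85.4 turn -0.1 shift [ 0.6 25.3 90.5] tilt 0.03 t 2.33 q6 -1.73 grip 61.8Traceback (most recent call last):
  File "<stdin>", line 5, in <module>
    return _wrapfunc(a, 'argmax', axis=axis, out=out, **kwds)
    return bound(*args, **kwds)
ValueError: attempt to get argmax of an empty sequence
```

Run:
```python
from h import *
c=load("w1")
print("b",onz(c,258,211,.092),"j",onz(c,321.5,196.5,.044))
print("rings",onz(c,257,187,.004),onz(c,316,187,.004))
print("apron FL FR",onz(c,350,153,.004),onz(c,224,154,.004),"coupon front",onz(c,264,234,.036),onz(c,312,234,.036))
print("plate",onz(c,459,80,.018),onz(c,430,228,.018))
```

```text
b [0.46127325 0.01070811 0.092     ] j [0.4670479  0.07996657 0.044     ]
rings [0.4615041  0.01012761 0.004     ] [0.46719809 0.08115252 0.004     ]
apron FL FR [0.42884654 0.12278679 0.004     ] [ 0.4184564  -0.02526822  0.004     ] coupon front [0.50935459 0.01427986 0.036     ] [0.51394521 0.06949611 0.036     ]
plate [0.35240649 0.24467904 0.018     ] [0.52730247 0.22025972 0.018     ]
```

```bash
python3 -m pendant '[[[0.5,25,30],0],[[0,0,50],0],[[0,0,40],0],[[0,0,40],0],[[0,0,29.5],0],[[0,0,0],0],[[0,0,0],0]]'
python3 go.py .461 .009 .051 85.5
python3 -m pendant '[[[0,0,0],0],[[0,0,0],0],[[0,0,0],0],[[0,0,0],0],[[0,0,0],0],[[0,0,0],0]]' 30 15
python3 - <<'E'
from h import *
c=snap("side","d1",(230,150,330,250),5)
E
```

```text
time: 3.2
position: [0.4615, 0.0086, 0.0517]
tool_rot: [0.734, 0.679, 0.0, 0.0]
ft_force: [0.5, -0.4, 0.2]
grip_width: 0.0618
pos [0.4615 0.0086 0.0517] cur 85.5 turn 0.0 shift [ 0.4 -0.5  0.7] tilt 0.06 t 3.2 q6 -1.72 grip 61.8
time: 3.95
position: [0.4615, 0.008, 0.0519]
tool_rot: [0.735, 0.678, 0.001, 0.001]
ft_force: [-0.3, 1.6, 6.2]
grip_width: 0.0442
```

View pics/d1.png

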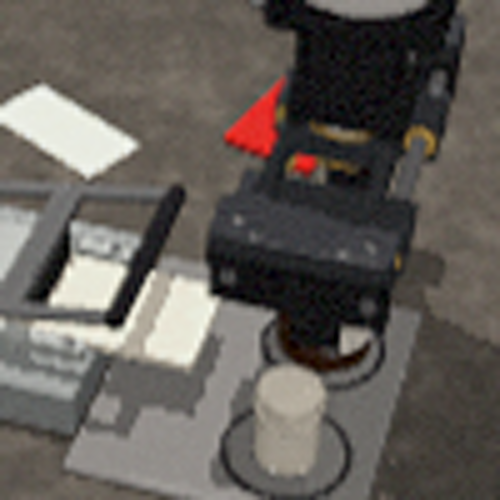

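```bash
python3 -m pendant '[[[0,0,-15],0],[[0,0,-25],0],[[0,0,-25],0],[[0,0,-15],0],[[0,0,0],0]]'
python3 go.py .525 .262 .068 85.5
```

```text
time: 4.62
position: [0.4615, 0.0079, 0.1319]
tool_rot: [0.735, 0.678, 0.001, 0.001]
ft_force: [0.4, 0.7, -1.6]
grip_width: 0.044
pos [0.4615 0.0079 0.1319] cur 85.5 turn -0.0 shift [258.4  43.2  63.9] tilt 0.15 t 4.62 q6 -1.72 grip 44.0
```

```bash
python3 -m pendant '[[[20,4,0],0],[[40,7,0],0],[[45,8,0],0],[[45,8,0],0],[[45,8,0],0],[[40,5,0],0],[[23,3,0],0],[[0,0,0],0]]'
python3 go.py .525 .262 .068 85.5
```

```text
time: 5.62
position: [0.524, 0.2627, 0.1302]
tool_rot: [0.734, 0.679, -0.001, -0.0]
ft_force: [-0.3, -0.5, -1.8]
grip_width: 0.0444
pos [0.524  0.2627 0.1302] cur 85.6 turn 0.1 shift [-0.5  1.1 62.2] tilt 0.06 t 5.62 q6 -1.22 grip 44.4
```

```bash
python3 -m pendant '[[[0,0,15],0],[[0,0,20],0],[[0,0,15],0],[[0,0,8],0],[[0,0,3],0],[[0,0,0],0],[[0,0,0],0]]'
python3 -m pendant '[[[0,0,1],0],[[0,0,1],0],[[0,0,0],0],[[0,0,0],0]]'
```

```text
time: 6.5
position: [0.5247, 0.262, 0.0706]
tool_rot: [0.735, 0.679, 0.001, 0.0]
ft_force: [0.3, 0.6, -1.4]
grip_width: 0.0445
time: 7.0
position: [0.5243, 0.2618, 0.0681]
tool_rot: [0.735, 0.679, 0.0, 0.0]
ft_force: [-0.1, 0.6, -1.0]
grip_width: 0.0442
```

```bash
python3 -m pendant '[[[0,0,1],0],[[0,0,1],0],[[0,0,0],0],[[0,0,0],0]]'
```

```text
time: 7.5
position: [0.5243, 0.2618, 0.066]
tool_rot: [0.735, 0.678, -0.0, 0.0]
ft_force: [-0.8, 0.7, -0.5]
grip_width: 0.0442
```

```bash
python3 -m pendant '[[[0,0,1],0],[[0,0,0],0],[[0,0,0],0]]'
python3 -m pendant '[[[0,0,0],0],[[0,0,0],0],[[0,0,0],0],[[0,0,0],0],[[0,0,0],0]]' 62
python3 -m pendant '[[[0,0,-10],0],[[0,0,-30],0],[[0,0,-50],0],[[0,0,-30],0],[[0,0,0],0]]'
python3 go.py .467 .0795 .12 85.5
```

```text
time: 7.88
position: [0.5244, 0.2619, 0.0659]
tool_rot: [0.735, 0.679, 0.0, 0.0]
ft_force: [-1.1, 0.1, 4.9]
grip_width: 0.0439
time: 8.5
position: [0.5243, 0.2618, 0.065]
tool_rot: [0.735, 0.678, -0.0, -0.0]
ft_force: [-0.5, 0.1, 0.1]
grip_width: 0.0618
time: 9.12
position: [0.5261, 0.2624, 0.1885]
tool_rot: [0.735, 0.679, 0.003, 0.002]
ft_force: [-0.3, -0.1, -0.2]
grip_width: 0.0618
pos [0.5261 0.2624 0.1885] cur 85.5 turn -0.0 shift [-187.2  -45.1   67.7] tilt 0.41 t 9.12 q6 -1.22 grip 61.8
```

```bash
python3 -m pendant '[[[-27,-6,0],0],[[-50,-12,0],0],[[-50,-12,0],0],[[-40,-11,7],0],[[-20,-4,30],0],[[0,0,30],0],[[0,0,0],0],[[0,0,0],0]]'
python3 go.py .467 .0795 .038 85.5
python3 - <<'E'
from h import *
c=snap("wrist","w2")
E
```

```text
time: 10.12
position: [0.4647, 0.0792, 0.1182]
tool_rot: [0.734, 0.679, -0.0, -0.0]
ft_force: [0.3, 0.6, 0.2]
grip_width: 0.062
pos [0.4647 0.0792 0.1182] cur 85.5 turn -0.0 shift [ 0.5  2.3 80.2] tilt 0.01 t 10.12 q6 -1.56 grip 62.0
```

View pics/w2.png

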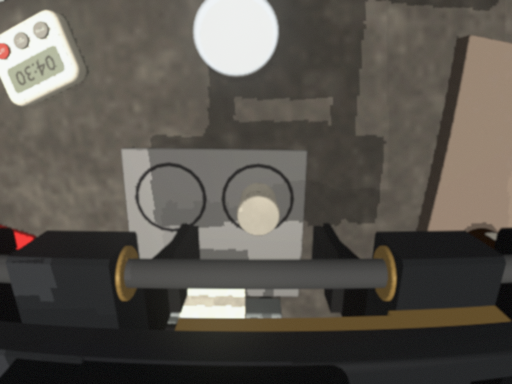

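Wrist view: the jar cap is at (259,214), centred between the fingers, and the rings are at (171,197) and (257,198).

```bash
python3 - <<'E'
from h import *
c=load("w2")
print("j",onz(c,259,214,.044),"rings",onz(c,171,197,.004),onz(c,257.5,198.5,.004),"apron",onz(c,307,150,.004),onz(c,122,150,.004))
E
python3 -m pendant '[[[0.5,2,20],0],[[0,0,30],0],[[0,0,25],0],[[0,0,5],0],[[0,0,0],0],[[0,0,0],0]]'
python3 go.py .467 .0795 .038 85.5
python3 -m pendant '[[[0,0,0],0],[[0,0,0],0],[[0,0,0],0],[[0,0,0],0],[[0,0,0],0],[[0,0,0],0],[[0,0,0],0]]' 20 8
```

```text
j [0.46643663 0.0817502  0.044     ] rings [0.46047407 0.00985931 0.004     ] [0.467318   0.08084224 0.004     ] apron [0.43049261 0.12286805 0.004     ] [ 0.41842207 -0.0241568   0.004     ]
time: 10.92
position: [0.4675, 0.0794, 0.0391]
tool_rot: [0.734, 0.679, 0.001, 0.001]
ft_force: [0.5, 1.0, -0.9]
grip_width: 0.0621
pos [0.4675 0.0794 0.0391] cur 85.5 turn -0.0 shift [ 0.1 -0.5  1.1] tilt 0.13 t 10.93 q6 -1.56 grip 62.1
time: 11.8
position: [0.4666, 0.0793, 0.038]
tool_rot: [0.735, 0.679, -0.0, -0.0]
ft_force: [-0.2, -0.3, 0.8]
grip_width: 0.0294
```

```bash
python3 -m pendant '[[[0,0,-15],0],[[0,0,-25],0],[[0,0,-25],0],[[0,0,-15],0],[[0,0,0],0]]'
python3 go.py .400 .338 .052 85.5
```

```text
time: 12.42
position: [0.4675, 0.0793, 0.1198]
tool_rot: [0.735, 0.679, 0.001, 0.001]
ft_force: [0.4, 0.3, 0.6]
grip_width: 0.0294
pos [0.4675 0.0793 0.1198] cur 85.5 turn -0.0 shift [252.6 -87.8  67.5] tilt 0.21 t 12.43 q6 -1.56 grip 29.4
```

```bash
python3 -m pendant '[[[15,-15,0],0],[[35,-20,0],0],[[45,-20,0],0],[[45,-13,0],0],[[45,-10,0],0],[[40,-7,0],0],[[27.5,-3,0],0],[[0,0,0],0]]'
python3 -m pendant '[[[0,0,10],0],[[0,0,20],0],[[0,0,20],0],[[0,0,10],0],[[0,0,5],0],[[0,0,0],0],[[0,0,0],0]]'
python3 go.py .400 .338 .052 85.5
```

```text
time: 13.42
position: [0.3968, 0.3396, 0.1171]
tool_rot: [0.733, 0.68, -0.001, -0.0]
ft_force: [-0.7, -0.6, -0.0]
grip_width: 0.0295
time: 14.3
position: [0.3993, 0.3381, 0.0535]
tool_rot: [0.735, 0.678, 0.0, 0.0]
ft_force: [0.2, -0.8, -0.5]
grip_width: 0.0291
pos [0.3993 0.3381 0.0535] cur 85.4 turn -0.1 shift [-0.   0.7  1.5] tilt 0.05 t 14.3 q6 -1.0 grip 29.1
```

```bash
python3 -m pendant '[[[0,0,1],0],[[0,0,0.7],0],[[0,0,0],0],[[0,0,0],0]]'
python3 -m pendant '[[[0,0,0.7],0],[[0,0,0],0],[[0,0,0],0]]'
```

```text
time: 14.8
position: [0.3993, 0.3382, 0.0518]
tool_rot: [0.735, 0.679, 0.001, 0.0]
ft_force: [-0.5, 1.0, 6.0]
grip_width: 0.0293
time: 15.18
position: [0.3995, 0.3386, 0.0514]
tool_rot: [0.735, 0.678, 0.001, 0.0]
ft_force: [-0.9, 0.5, 8.4]
grip_width: 0.0297
```

```bash
python3 -m pendant '[[[0,0,0],0],[[0,0,0],0],[[0,0,0],0],[[0,0,0],0],[[0,0,0],0]]' 62
python3 -m pendant '[[[0,0,-10],0],[[0,0,-30],0],[[0,0,-50],0],[[0,0,-50],0],[[0,0,-10],0],[[0,0,0],0]]'
python3 - <<'E'
from h import *
c=snap("wrist","w3"); d=snap("side","d3")
p=c["pixels"]; q=d["pixels"]
cv2.imwrite("pics/c3.png",np.hstack([cv2.resize(p,(400,300)),cv2.resize(q,(400,300))]))
print(onz(d,172,262,0),onz(d,155,190,0))
for ph in [(.5245,.262,.106),(.3995,.338,.058)]: print(proj(c,ph),proj(d,ph))
E
python3 go.py .5417 .0392 .2 -4.5
```

```text
time: 15.8
position: [0.3989, 0.3379, 0.0505]
tool_rot: [0.735, 0.679, -0.0, -0.0]
ft_force: [-0.0, -0.1, -0.3]
grip_width: 0.0607
time: 16.55
position: [0.3989, 0.338, 0.2014]
tool_rot: [0.735, 0.679, 0.001, 0.0]
ft_force: [1.4, -0.4, 0.8]
grip_width: 0.062
[0.69367341 0.19335909 0.        ] [ 0.83261184 -0.01999071  0.        ]
[181.70786365 341.41150491] [239.98404706 270.57473401]
[255.15288673 186.7574052 ] [305.23506322 342.51907076]
pos [0.398  0.3374 0.1995] cur 85.4 turn 89.9 shift [166.7 286.   -0.5] tilt 0.16 t 16.65 q6 -1.0 grip 62.0
```

View pics/c3.png

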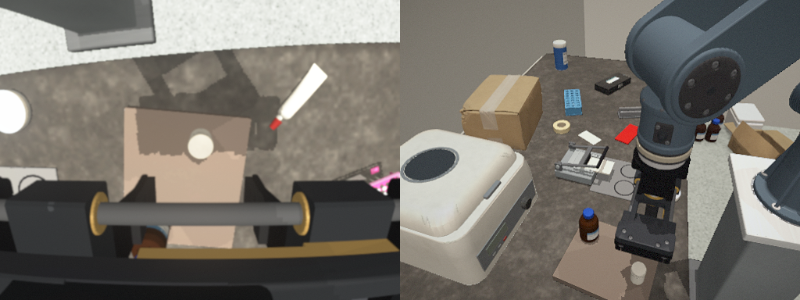

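Both stand on the plate: the jar at (200,147) in the wrist half and the bottle at (589,225) in the side half. Next is the clamp handle.

```bash
python3 -m pendant '[[[0,0,0],8],[[0,0,0],10],[[0,0,0],10],[[0,0,0],10],[[0,0,0],10],[[0,0,0],10],[[0,0,0],10],[[0,0,0],10]]' 36
python3 -m pendant '[[[0,0,0],8],[[0,0,0],4],[[20,35,0],0],[[30,50,0],0],[[30,50,0],0],[[30,50,0],0],[[30,50,0],0],[[0,0,0],0]]'
python3 go.py .5417 .0392 .15 -4.5
```

```text
time: 17.65
position: [0.3979, 0.3374, 0.1985]
tool_rot: [0.998, 0.062, -0.002, 0.001]
ft_force: [0.1, 0.1, -0.8]
grip_width: 0.0359
time: 18.65
position: [0.5214, 0.0889, 0.1988]
tool_rot: [0.999, -0.043, -0.001, 0.0]
ft_force: [0.1, -0.3, -0.0]
grip_width: 0.0356
pos [0.5214 0.0889 0.1988] cur -4.9 turn -0.4 shift [24.2 47.9 48.8] tilt 0.1 t 18.65 q6 0.04 grip 35.6
```

```bash
python3 -m pendant '[[[12,24,20],0],[[12,24,20],-0.4],[[0,0,0],0],[[0,0,0],0]]'
python3 go.py .5417 .0392 .075 -4.5
python3 - <<'E'
from h import *
c=snap("wrist","w4"); d=snap("side","d4")
q=d["pixels"][140:260,190:350]
cv2.imwrite("pics/c4.png",np.hstack([cv2.resize(c["pixels"],(400,300)),cv2.resize(q,(400,300),interpolation=cv2.INTER_CUBIC)]))
for l in (-.04,0,.04): print(proj(c,(.5417+.0785*l,.0392+.997*l,.07))*400/512)
E
```

```text
time: 19.15
position: [0.5388, 0.0441, 0.1599]
tool_rot: [0.999, -0.036, -0.001, -0.0]
ft_force: [0.5, 0.4, -0.3]
grip_width: 0.036
pos [0.5388 0.0441 0.1599] cur -4.1 turn 0.4 shift [ 3.6  4.7 84.9] tilt 0.17 t 19.15 q6 -0.05 grip 36.0
[203.45323236 201.80290849]
[203.931456   164.23888593]
[204.43512772 122.93031094]
```

View pics/c4.png

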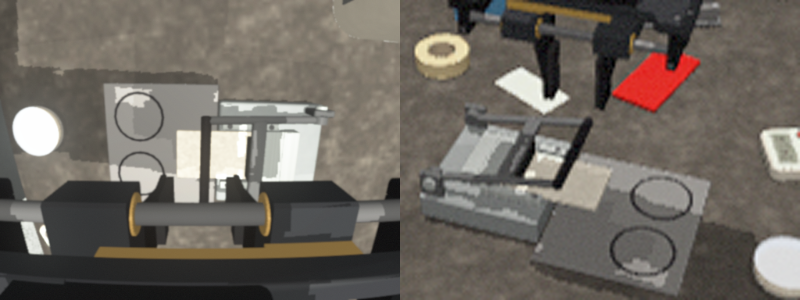

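Wrist half: the handle rod is at column 206, running from row 118 to 200, with the crosspiece at 252. The rod is about 2 mm further back than predicted.

```bash
python3 -m pendant '[[[4.5,4.5,10],0.4],[[0,0,25],0],[[0,0,25],0],[[0,0,20],0],[[0,0,4.5],0],[[0,0,0],0],[[0,0,0],0]]'
python3 go.py .543 .0392 .075 -4.5
python3 -m pendant '[[[0,0,0],0],[[0,0,0],0],[[0,0,0],0],[[0,0,0],0],[[0,0,0],0],[[0,0,0],0]]' 0 15
python3 go.py .543 .0392 .075 -4.5
python3 - <<'E'
import numpy as np
r=np.hypot(118,24);p0=np.arctan2(24,-118)
th=np.r_[0,.03,.1,.2,.3,.4,.5,.6,.7,.8,.9,1,1.1,1.2,1.3,1.4,1.5]
P=np.c_[r*np.cos(p0-th),r*np.sin(p0-th)]
print(np.diff(P,axis=0).round(1).tolist(), P[-1]-P[0])
E
```

```text
time: 20.12
position: [0.5448, 0.0381, 0.0769]
tool_rot: [0.999, -0.04, 0.001, 0.0]
ft_force: [0.0, 0.4, -0.0]
grip_width: 0.0358
pos [0.5448 0.0381 0.0769] cur -4.5 turn -0.0 shift [-1.9 -1.   1.9] tilt 0.1 t 20.12 q6 -0.06 grip 35.8
time: 20.88
position: [0.5431, 0.0382, 0.0762]
tool_rot: [0.999, -0.04, -0.001, -0.0]
ft_force: [-3.8, -0.2, 4.8]
grip_width: 0.0093
pos [0.5431 0.0382 0.0762] cur -4.5 turn -0.0 shift [-0.2 -1.   1.2] tilt 0.13 t 20.88 q6 -0.06 grip 9.3
[[0.8, 3.5], [2.2, 8.1], [4.1, 11.3], [5.2, 10.8], [6.3, 10.3], [7.3, 9.6], [8.2, 8.8], [9.0, 7.9], [9.8, 7.0], [10.4, 6.0], [11.0, 4.9], [11.4, 3.8], [11.7, 2.6], [11.9, 1.4], [12.0, 0.2], [12.0, -1.0]] [133.59288988  95.40210126]
```

```bash
python3 -m pendant '[[[1,0,-3.5],0],[[2,0,-8],0],[[4,0,-11.3],0],[[5.2,0,-10.8],0],[[6.3,0,-10.3],0],[[7.3,0,-9.6],0],[[0,0,0],0]]'
```

```text
time: 21.75
position: [0.5685, 0.0359, 0.1314]
tool_rot: [0.999, -0.039, -0.002, 0.0]
ft_force: [-8.1, -1.7, 6.3]
grip_width: 0.0095
```

```bash
python3 -m pendant '[[[8.2,0,-8.8],0],[[9,0,-7.9],0],[[9.8,0,-7],0],[[10.4,0,-6],0],[[11,0,-4.9],0],[[0,0,0],0]]'
python3 -m pendant '[[[11.4,0,-3.8],0],[[11.7,0,-2.6],0],[[11.9,0,-1.4],0],[[12,0,-0.2],0],[[12,0,1],0],[[0,0,0],0],[[0,0,0],0]]'
```

```text
time: 22.5
position: [0.6213, 0.0311, 0.1667]
tool_rot: [0.999, -0.04, 0.004, 0.001]
ft_force: [-3.2, -3.3, 7.9]
grip_width: 0.0097
time: 23.38
position: [0.6781, 0.0267, 0.1712]
tool_rot: [0.999, -0.04, 0.001, 0.001]
ft_force: [-0.8, -6.1, 1.4]
grip_width: 0.0093
```

```bash
python3 -m pendant '[[[0,0,0],0],[[0,0,0],0],[[0,0,0],0],[[0,0,0],0]]' 34
python3 -m pendant '[[[0,0,-10],0],[[0,0,-30],0],[[0,0,-40],0],[[-30,0,-10],0],[[-50,0,0],0],[[-50,0,0],0],[[-20,0,0],0],[[0,0,0],0]]'
python3 -m pendant '[[[0,0,0],-8],[[0,0,0],-10],[[0,0,0],-10],[[0,0,0],-10],[[0,0,0],-10],[[0,0,0],-10],[[0,0,0],-10],[[0,0,0],-10]]' 80
python3 -m pendant '[[[0,0,30],-8],[[0,0,40],-4],[[0,0,0],0],[[0,0,0],0]]'
python3 go.py .5317 .040 .12 85.5
python3 - <<'E'
from h import *
c=snap("wrist","w5"); d=snap("side","d5")
q=d["pixels"][140:260,190:350]
cv2.imwrite("pics/c5.png",np.hstack([cv2.resize(c["pixels"],(400,300)),cv2.resize(q,(400,300),interpolation=cv2.INTER_CUBIC)]))
E
```

```text
time: 23.88
position: [0.6769, 0.028, 0.1712]
tool_rot: [0.999, -0.04, 0.0, -0.0]
ft_force: [-0.1, 0.2, -1.1]
grip_width: 0.0331
time: 24.88
position: [0.5264, 0.0397, 0.2623]
tool_rot: [0.999, -0.04, 0.0, -0.0]
ft_force: [1.5, -0.4, 0.0]
grip_width: 0.0339
time: 25.88
position: [0.5296, 0.0391, 0.2617]
tool_rot: [0.8, 0.6, 0.001, 0.001]
ft_force: [-0.6, 0.5, 0.1]
grip_width: 0.0796
time: 26.38
position: [0.5292, 0.0391, 0.1923]
tool_rot: [0.735, 0.678, 0.001, 0.001]
ft_force: [-0.4, -0.0, 0.4]
grip_width: 0.0798
pos [0.5292 0.0391 0.1923] cur 85.4 turn -0.1 shift [ 1.1  2.2 72.3] tilt 0.15 t 26.38 q6 -1.63 grip 79.8
```

View pics/c5.png

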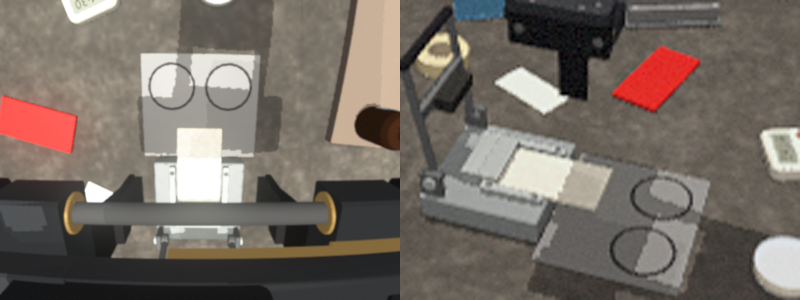

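The bar is upright and the coupon is clear. Its front corners are at (177,129) and (221,129) in the wrist half.

```bash
python3 - <<'E'
from h import *
c=load("w5")
a=onz(c,177*1.28,129*1.28,.036);b=onz(c,221.5*1.28,129*1.28,.036);print(a,b,np.linalg.norm(a-b))
m=(a+b)/2; t=np.radians(-4.5); print(m, m[:2]+.02*np.array([np.cos(t),np.sin(t)]))
E
python3 go.py .5317 .040 .036 85.5
```

```text
[0.51048875 0.01386016 0.036     ] [0.51472772 0.0666455  0.036     ] 0.0529552765915586
[0.51260824 0.04025283 0.036     ] [0.53254658 0.03868365]
pos [0.5291 0.0392 0.1929] cur 85.4 turn -0.1 shift [  1.    1.9 156.9] tilt 0.22 t 26.48 q6 -1.63 grip 79.8
```

```bash
python3 -m pendant '[[[0,2,20],0],[[0,0,40],0],[[0,0,45],0],[[0,0,35],0],[[0,0,13],0],[[0,0,2],0],[[0,0,0],0],[[0,0,0],0]]'
python3 go.py .532 .039 .036 85.5
python3 -m pendant '[[[0,0,0],0],[[0,0,0],0],[[0,0,0],0],[[0,0,0],0],[[0,0,0],0],[[0,0,0],0],[[0,0,0],0]]' 40 25
python3 go.py .532 .039 .036 85.5
```

```text
time: 27.48
position: [0.5304, 0.0391, 0.0376]
tool_rot: [0.735, 0.678, 0.001, 0.001]
ft_force: [0.0, -0.8, 0.9]
grip_width: 0.0799
pos [0.5304 0.0391 0.0376] cur 85.5 turn -0.0 shift [-0.   1.6  1.6] tilt 0.16 t 27.48 q6 -1.63 grip 79.9
time: 28.35
position: [0.5294, 0.0393, 0.0363]
tool_rot: [0.735, 0.679, -0.0, -0.0]
ft_force: [0.0, -0.1, 0.5]
grip_width: 0.0536
pos [0.5294 0.0393 0.0363] cur 85.5 turn -0.0 shift [-0.   2.6  0.3] tilt 0.0 t 28.35 q6 -1.63 grip 53.6
```

```bash
python3 -m pendant '[[[0,-4,0],0],[[0,-10,0],0],[[0,-12,0],0],[[0,-12,0],0],[[0,-8,0],0],[[0,0,0],0]]'
python3 -m pendant '[[[0,0,-4],0],[[0,-5,-15],0],[[0,-10,-25],0],[[0,0,-25],0],[[0,0,-15],0],[[0,0,0],0]]'
python3 go.py .4565 -.328 .11 105.3
```

```text
time: 29.1
position: [0.4823, 0.0431, 0.0362]
tool_rot: [0.735, 0.678, -0.001, -0.001]
ft_force: [-0.1, 0.5, -0.3]
grip_width: 0.0536
time: 29.85
position: [0.4694, 0.044, 0.122]
tool_rot: [0.735, 0.679, 0.001, 0.002]
ft_force: [-0.4, -0.0, 0.1]
grip_width: 0.0536
pos [0.4694 0.044  0.122 ] cur 85.5 turn -19.8 shift [-355.4 -110.7   12.2] tilt 0.22 t 29.85 q6 -1.64 grip 53.6
```

```bash
python3 -m pendant '[[[0,0,0],-8],[[0,0,0],-8],[[0,0,0],-3.8],[[-15,-5,0],0],[[-30,-10,0],0],[[-40,-12,0],0],[[-45,-14,0],0],[[-45,-14,0],0]]'
python3 -m pendant '[[[-45,-14,0],0],[[-45,-14,0],0],[[-40,-12,0],0],[[-30,-9,0],0],[[-20,-6,0],0],[[0,0,0],0],[[0,0,0],0],[[0,0,0],0]]'
python3 go.py .4565 -.328 .07 105.3
python3 - <<'E'
from h import *
c=snap("wrist","w6"); d=snap("side","d6"); s=snap("scene","s6",(310,220,390,300),5)
q=d["pixels"][110:170,260:340]
cv2.imwrite("pics/c6.png",np.vstack([np.hstack([cv2.resize(c["pixels"],(400,300)),cv2.resize(q,(400,300),interpolation=cv2.INTER_CUBIC)]),np.hstack([cv2.resize(s["pixels"][215:290,300:400],(400,300),interpolation=cv2.INTER_CUBIC),np.zeros((300,400,3),np.uint8)])]))
E
```

```text
time: 30.85
position: [0.4609, -0.1415, 0.12]
tool_rot: [0.608, 0.794, -0.0, -0.0]
ft_force: [1.6, 0.2, 0.1]
grip_width: 0.0533
time: 31.85
position: [0.4557, -0.3257, 0.1201]
tool_rot: [0.606, 0.795, 0.0, -0.001]
ft_force: [-0.2, -1.4, 0.2]
grip_width: 0.0539
pos [ 0.4557 -0.3257  0.1201] cur 105.3 turn 0.0 shift [-2.5  0.2 50.1] tilt 0.09 t 31.85 q6 -2.66 grip 53.9
```

View pics/c6.png

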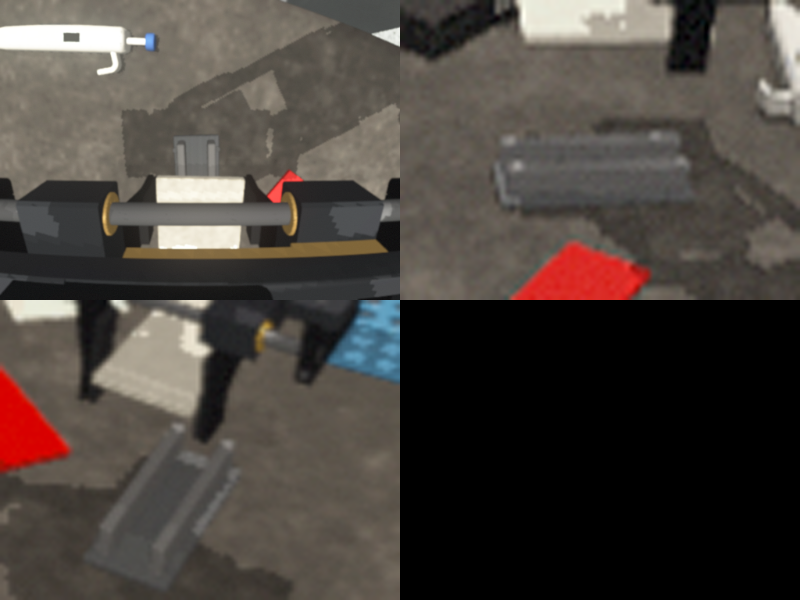

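Wrist part: the coupon's front corners are at (157,177) and (243,177), the rail front ends at about (181,141) and (212,141), and the foot's front corners at (176,136) and (218,136).

Run:
```python
from h import *
c=load("w6"); s=1.28; d=load("d6")
W=lambda u,v,z:onz(c,(u+.5)*s-.5,(v+.5)*s-.5,z)[:2].round(4)
D=lambda x,y,z:onz(d,260+(x+.5)/5-.5,110+(y+.5)/5-.5,z)[:2].round(4)
a,b=W(156.5,177,.120),W(243.5,177,.120); print("coupon front",a,b,np.linalg.norm(a-b)); m=(a+b)/2
o=np.array(robot.get_obs()["position"][:2]); t=np.radians(15.3); ax=np.array([np.cos(t),np.sin(t)]);n=np.array([-ax[1],ax[0]])
print("front->tcp along",(o-m)@ax,"lat",(o-m)@n, "yaw",np.degrees(np.arctan2(*(a-b)[::-1]))+90,np.degrees(np.arctan2(*(b-a)[::-1]))-90)
r1,r2=W(181,141,.026),W(212,141,.026); print("rails",r1,r2,"ctr",(r1+r2)/2+.056*ax)
f1,f2=W(176,136,.006),W(218,136,.006); print("foot",f1,f2,np.linalg.norm(f1-f2),"ctr",(f1+f2)/2+.06*ax,"yaw",np.degrees(np.arctan2(*(f2-f1)[::-1]))-90)
R=[D(x-400,y,.026) for x,y in((504,141),(675,136),(510,165),(686,161))]; print("side",R,np.mean(R,0),[np.degrees(np.arctan2(*(R[i]-R[i+1])[::-1])) for i in(0,2)])
print("rails yaw scene later")
```

```text
coupon front [ 0.4442 -0.3548] [ 0.4305 -0.305 ] 0.05165007260401481
front->tcp along 0.018941828363537173 lat -0.0015151386406826617 yaw 15.381599247085063 15.381599247085077
rails [ 0.4433 -0.3468] [ 0.4355 -0.3183] ctr [ 0.49341522 -0.31777311]
foot [ 0.4447 -0.3532] [ 0.4332 -0.3115] 0.0432566757853629 ctr [ 0.49682345 -0.31651762] yaw 15.417758354057185
side [array([ 0.5501, -0.3142]), array([ 0.4477, -0.3448]), array([ 0.5419, -0.2876]), array([ 0.4384, -0.317 ])] [ 0.494525 -0.3159  ] [np.float64(16.63762484977782), np.float64(15.857619976465614)]
rails yaw scene later
```

```bash
python3 go.py .4583 -.3269 .035 105.4
python3 -m pendant '[[[-1.5,2,15],0],[[0,0,25],0],[[0,0,25],0],[[0,0,15],0],[[0,0,4],0],[[0,0,0],0],[[0,0,0],0]]'
python3 go.py .4583 -.3269 .033 105.4
```

```text
pos [ 0.456  -0.3264  0.1203] cur 105.3 turn -0.1 shift [-1.2  2.1 85.3] tilt 0.02 t 32.0 q6 -2.66 grip 54.1
time: 32.88
position: [0.4587, -0.3287, 0.037]
tool_rot: [0.607, 0.795, -0.0, 0.001]
ft_force: [0.4, -0.1, -1.0]
grip_width: 0.0536
pos [ 0.4587 -0.3287  0.037 ] cur 105.3 turn -0.1 shift [1.9 0.1 4. ] tilt 0.1 t 32.88 q6 -2.66 grip 53.6
```

```bash
python3 -m pendant '[[[1.5,0,1.5],0],[[0,0,1],0],[[0,0,0.7],0],[[0,0,0],0],[[0,0,0],0]]'
python3 -m pendant '[[[0,0,0.7],0],[[0,0,0],0],[[0,0,0],0]]'
```

```text
time: 33.5
position: [0.4578, -0.3268, 0.033]
tool_rot: [0.607, 0.795, 0.0, -0.0]
ft_force: [0.1, 0.1, -1.5]
grip_width: 0.0534
time: 33.88
position: [0.4579, -0.3269, 0.0324]
tool_rot: [0.607, 0.795, -0.0, 0.0]
ft_force: [0.7, -0.8, -0.3]
grip_width: 0.0535
```

```bash
python3 -m pendant '[[[0,0,0.8],0],[[0,0,0],0],[[0,0,0],0]]'
python3 -m pendant '[[[0,0,0],0],[[0,0,0],0],[[0,0,0],0],[[0,0,0],0]]' 76
python3 -m pendant '[[[0,0,-8],0],[[0,0,-25],0],[[0,0,-45],0],[[0,0,-50],0],[[0,-40,0],0],[[0,-30,0],0],[[0,0,0],0]]'
python3 - <<'E'
from h import *
c=snap("wrist","w7"); d=snap("side","d7"); s=snap("scene","s7")
q=d["pixels"][110:170,260:340]
cv2.imwrite("pics/c7.png",np.vstack([np.hstack([cv2.resize(c["pixels"],(400,300)),cv2.resize(q,(400,300),interpolation=cv2.INTER_CUBIC)]),np.hstack([cv2.resize(s["pixels"][215:290,300:400],(400,300),interpolation=cv2.INTER_CUBIC),cv2.resize(d["pixels"],(400,300))])]))
E
```

```text
time: 34.25
position: [0.4579, -0.3269, 0.0323]
tool_rot: [0.607, 0.795, -0.0, 0.0]
ft_force: [-1.0, -0.1, 5.7]
grip_width: 0.0533
time: 34.75
position: [0.4578, -0.3268, 0.0314]
tool_rot: [0.607, 0.795, 0.0, -0.0]
ft_force: [-0.4, -0.1, -1.0]
grip_width: 0.0753
time: 35.62
position: [0.3888, -0.3453, 0.1602]
tool_rot: [0.608, 0.794, 0.0, -0.0]
ft_force: [-0.7, 0.3, 0.5]
grip_width: 0.0762
```

View pics/c7.png

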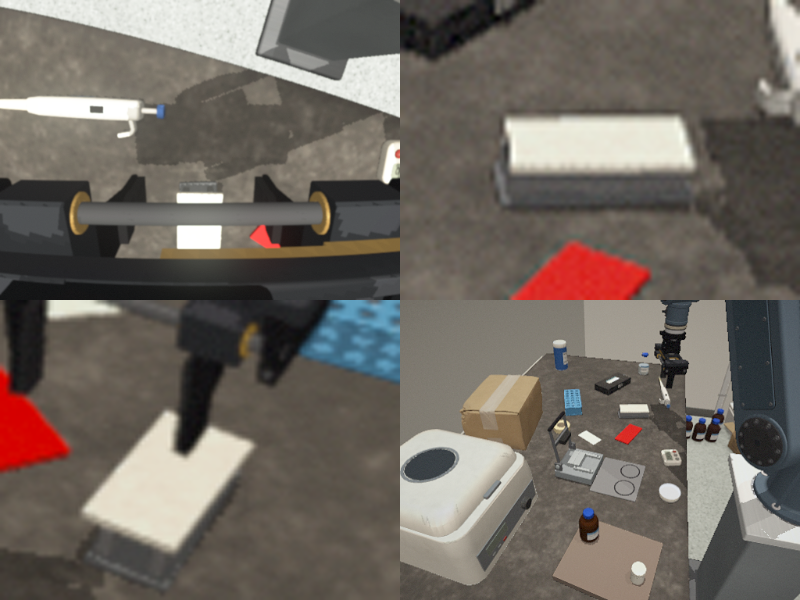

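The coupon lies flat on the rails. I'll check its centring.

```bash
python3 - <<'E'
from h import *
s=1.28; c=load("w7");d=load("d7");S=load("s7")
W=lambda u,v,z:onz(c,(u+.5)*s-.5,(v+.5)*s-.5,z)[:2].round(4)
D=lambda x,y,z:onz(d,260+(x-400+.5)/5-.5,110+(y+.5)/5-.5,z)[:2].round(4)
Q=lambda x,y,z:onz(S,300+(x+.5)/4-.5,215+(y-300+.5)/4-.5,z)[:2].round(4)
C=[D(*p,.032) for p in((507,116),(689,119),(695,170),(508,172))];print("side",C,np.mean(C,0))
C=[Q(*p,.032) for p in((168,412),(255,442),(168,550),(83,510))];print("scene",C,np.mean(C,0))
t=np.radians(15.4);ax=np.array([np.cos(t),np.sin(t)])
m=(W(177,193,.032)+W(222,193,.032))/2; f=(W(180,183,.006)+W(217,183,.006))/2
print("wrist coupon ctr",m+.055*ax,"rest ctr",f+.06*ax)
E
python3 go.py .3995 .338 .2 85.5
```

```text
side [array([ 0.552 , -0.3342]), array([ 0.4409, -0.3572]), array([ 0.4319, -0.2982]), array([ 0.5404, -0.27  ])] [ 0.4913 -0.3149]
scene [array([ 0.5428, -0.2801]), array([ 0.557 , -0.3308]), array([ 0.4447, -0.3563]), array([ 0.4365, -0.3057])] [ 0.49525  -0.318225]
wrist coupon ctr [ 0.49292525 -0.31639441] rest ctr [ 0.49674572 -0.31661663]
pos [ 0.391  -0.3455  0.1599] cur 105.3 turn 19.8 shift [682.  -45.1 -40.7] tilt 0.07 t 35.77 q6 -2.78 grip 76.2
```

```bash
python3 -m pendant '[[[0,0,-15],8],[[0,0,-15],8],[[0,0,-10],3.8],[[20,20,0],0],[[40,20,0],0],[[45,15,0],0],[[50,10,0],0],[[50,5,0],0]]' 62
python3 -m pendant '[[[50,0,0],0],[[50,-10,0],0],[[50,-10,0],0],[[50,-15,0],0],[[50,-15,0],0],[[50,-15,0],0],[[50,-15,0],0],[[0,0,0],0]]'
python3 go.py .3995 .338 .12 85.5
```

```text
time: 36.78
position: [0.4779, -0.1444, 0.1995]
tool_rot: [0.734, 0.679, 0.0, 0.001]
ft_force: [-0.2, 0.7, 0.3]
grip_width: 0.0621
time: 37.78
position: [0.4233, 0.2126, 0.1996]
tool_rot: [0.732, 0.681, 0.0, -0.0]
ft_force: [-0.5, 1.3, 0.2]
grip_width: 0.0617
pos [0.4233 0.2126 0.1996] cur 85.9 turn 0.4 shift [123.  -33.6  79.6] tilt 0.05 t 37.77 q6 -1.27 grip 61.7
```

```bash
python3 -m pendant '[[[45,-12,0],0],[[45,-12,0],0],[[33,-9,10],0],[[0,0,40],0],[[0,0,29],0],[[0,0,0],0],[[0,0,0],0]]'
python3 go.py .3992 .338 .051 85.5
```

```text
time: 38.65
position: [0.4022, 0.3341, 0.1212]
tool_rot: [0.735, 0.678, 0.001, 0.0]
ft_force: [-0.3, 0.0, -0.6]
grip_width: 0.062
pos [0.4022 0.3341 0.1212] cur 85.4 turn -0.1 shift [ 3.6 -3.3 70.2] tilt 0.08 t 38.65 q6 -1.01 grip 62.0
```

```bash
python3 -m pendant '[[[3.5,-3,15],0],[[0,0,25],0],[[0,0,20],0],[[0,0,9],0],[[0,0,0],0],[[0,0,0],0]]'
python3 -m pendant '[[[0,0,0],0],[[0,0,0],0],[[0,0,0],0],[[0,0,0],0],[[0,0,0],0],[[0,0,0],0]]' 20 8
python3 -m pendant '[[[0,0,-15],0],[[0,0,-25],0],[[0,0,-25],0],[[0,0,-15],0],[[0,0,0],0]]'
python3 go.py .467 .0805 .04 85.5
```

```text
time: 39.4
position: [0.3989, 0.338, 0.0522]
tool_rot: [0.735, 0.679, 0.001, 0.0]
ft_force: [0.5, 0.9, 0.7]
grip_width: 0.0618
time: 40.15
position: [0.3985, 0.3378, 0.0516]
tool_rot: [0.735, 0.678, 0.0, 0.0]
ft_force: [0.2, -0.1, 1.5]
grip_width: 0.0297
time: 40.78
position: [0.3991, 0.3381, 0.1329]
tool_rot: [0.735, 0.679, 0.001, 0.0]
ft_force: [0.3, 0.1, 0.1]
grip_width: 0.0293
pos [0.3991 0.3381 0.1329] cur 85.5 turn -0.0 shift [-251.7   87.7   92.7] tilt 0.17 t 40.77 q6 -1.0 grip 29.3
```

```bash
python3 -m pendant '[[[-15,3,0],0],[[-35,7,0],0],[[-45,10,0],0],[[-45,13,0],0],[[-45,20,0],0],[[-40,20,0],0],[[-26.5,15,0],0],[[0,0,0],0]]'
python3 go.py .467 .0805 .04 85.5
```

```text
time: 41.78
position: [0.4666, 0.0776, 0.1307]
tool_rot: [0.736, 0.677, -0.0, -0.0]
ft_force: [-0.5, -0.0, 0.4]
grip_width: 0.0297
pos [0.4666 0.0776 0.1307] cur 85.2 turn -0.3 shift [ 2.9  0.2 90.7] tilt 0.06 t 41.77 q6 -1.56 grip 29.7
```

```bash
python3 -m pendant '[[[1,0,15],0],[[0,0,25],0],[[0,0,25],0],[[0,0,17],0],[[0,0,8],0],[[0,0,0],0],[[0,0,0],0]]'
python3 go.py .467 .0805 .038 85.5
python3 -m pendant '[[[0,0,1],0],[[0,0,0.7],0],[[0,0,0],0],[[0,0,0],0]]'
```

```text
time: 42.65
position: [0.4664, 0.0812, 0.042]
tool_rot: [0.734, 0.679, 0.0, 0.0]
ft_force: [-0.1, -0.1, 0.1]
grip_width: 0.0296
pos [0.4664 0.0812 0.042 ] cur 85.5 turn -0.0 shift [-0.7  0.7  4. ] tilt 0.03 t 42.65 q6 -1.56 grip 29.6
time: 43.15
position: [0.4663, 0.081, 0.0399]
tool_rot: [0.735, 0.678, 0.0, 0.0]
ft_force: [-0.0, -0.0, -0.4]
grip_width: 0.0296
```

```bash
python3 -m pendant '[[[0,0,1],0],[[0,0,0.7],0],[[0,0,0],0],[[0,0,0],0]]'
python3 -m pendant '[[[0,0,0.7],0],[[0,0,0],0],[[0,0,0],0]]'
```

```text
time: 43.65
position: [0.4663, 0.0811, 0.0381]
tool_rot: [0.735, 0.678, -0.0, -0.0]
ft_force: [-0.1, 0.1, -0.3]
grip_width: 0.0302
time: 44.02
position: [0.4664, 0.0811, 0.0375]
tool_rot: [0.735, 0.679, 0.0, 0.0]
ft_force: [-0.9, 0.2, 0.7]
grip_width: 0.0297
```

```bash
python3 -m pendant '[[[0,0,0.7],0],[[0,0,0],0],[[0,0,0],0]]'
python3 -m pendant '[[[0,0,0],0],[[0,0,0],0],[[0,0,0],0],[[0,0,0],0],[[0,0,0],0]]' 62
python3 -m pendant '[[[0,0,-10],0],[[0,0,-30],0],[[0,0,-50],0],[[0,0,-45],0],[[0,0,-10],0],[[0,0,0],0]]'
python3 go.py .5243 .2618 .14 85.5
```

```text
time: 44.4
position: [0.4666, 0.0812, 0.0372]
tool_rot: [0.735, 0.678, 0.0, 0.0]
ft_force: [-0.5, 2.0, 5.3]
grip_width: 0.0292
time: 45.02
position: [0.4663, 0.0811, 0.0367]
tool_rot: [0.735, 0.679, -0.0, -0.0]
ft_force: [-1.0, 0.1, 1.1]
grip_width: 0.0606
time: 45.78
position: [0.4663, 0.0811, 0.1824]
tool_rot: [0.735, 0.679, 0.001, 0.001]
ft_force: [0.1, -0.2, -0.4]
grip_width: 0.0622
pos [0.4663 0.0811 0.1824] cur 85.5 turn -0.0 shift [184.7  43.6  42.4] tilt 0.09 t 45.77 q6 -1.56 grip 62.2
```

```bash
python3 -m pendant '[[[20,5,0],0],[[40,10,0],0],[[45,12,0],0],[[45,10,0],0],[[34.5,6.5,0],0],[[0,0,20],0],[[0,0,20],0],[[0,0,0],0]]'
python3 go.py .5243 .2618 .066 85.5
```

```text
time: 46.78
position: [0.5217, 0.2609, 0.1381]
tool_rot: [0.735, 0.679, -0.004, -0.002]
ft_force: [0.4, 0.3, 1.4]
grip_width: 0.0617
pos [0.5217 0.2609 0.1381] cur 85.5 turn -0.0 shift [ 1.3  3.1 72.1] tilt 0.47 t 46.77 q6 -1.22 grip 61.7
```

```bash
python3 -m pendant '[[[0,1,10],0],[[0,0,25],0],[[0,0,25],0],[[0,0,11],0],[[0,0,0],0],[[0,0,0],0]]'
python3 go.py .5243 .2618 .066 85.5
python3 -m pendant '[[[0,0,0],0],[[0,0,0],0],[[0,0,0],0],[[0,0,0],0],[[0,0,0],0],[[0,0,0],0]]' 30 15
python3 -m pendant '[[[0,0,-15],0],[[0,0,-25],0],[[0,0,-25],0],[[0,0,-20],0],[[0,0,0],0]]'
python3 go.py .461 .0095 .054 85.5
```

```text
time: 47.52
position: [0.526, 0.2616, 0.0716]
tool_rot: [0.735, 0.678, 0.001, 0.0]
ft_force: [-0.2, 0.9, -0.5]
grip_width: 0.0618
pos [0.526  0.2616 0.0716] cur 85.4 turn -0.1 shift [ 0.1 -1.7  5.6] tilt 0.1 t 47.52 q6 -1.22 grip 61.8
time: 48.28
position: [0.5255, 0.2616, 0.0712]
tool_rot: [0.735, 0.679, 0.0, 0.0]
ft_force: [-0.8, 0.8, 5.9]
grip_width: 0.0441
time: 48.9
position: [0.5263, 0.2617, 0.1575]
tool_rot: [0.735, 0.679, 0.002, 0.001]
ft_force: [0.2, 0.2, -1.6]
grip_width: 0.0444
pos [0.5263 0.2617 0.1575] cur 85.5 turn -0.0 shift [-256.7  -45.7  103. ] tilt 0.22 t 48.9 q6 -1.22 grip 44.4
```

```bash
python3 -m pendant '[[[-20,-4,0],0],[[-40,-7,0],0],[[-45,-8,0],0],[[-45,-8,0],0],[[-45,-8,0],0],[[-40,-7,0],0],[[-20.5,-3.5,0],0],[[0,0,0],0]]'
python3 -m pendant '[[[0,0,20],0],[[0,0,25],0],[[0,0,20],0],[[0,0,15],0],[[0,0,10],0],[[0,0,4],0],[[0,0,0],0],[[0,0,0],0]]'
python3 go.py .461 .0095 .0572 85.5
```

```text
time: 49.9
position: [0.4578, 0.0087, 0.1549]
tool_rot: [0.736, 0.677, -0.001, -0.001]
ft_force: [-0.5, 0.8, -1.9]
grip_width: 0.0441
time: 50.9
position: [0.46, 0.0104, 0.0622]
tool_rot: [0.735, 0.679, 0.0, 0.0]
ft_force: [0.0, -0.1, -1.5]
grip_width: 0.044
pos [0.46   0.0104 0.0622] cur 85.5 turn -0.0 shift [-0.8  1.1  5. ] tilt 0.05 t 50.9 q6 -1.71 grip 44.0
```

```bash
python3 -m pendant '[[[-0.5,1,1],0],[[0,0,1],0],[[0,0,1],0],[[0,0,0],0],[[0,0,0],0]]'
python3 -m pendant '[[[0,0,1],0],[[0,0,0.5],0],[[0,0,0],0],[[0,0,0],0]]'
```

```text
time: 51.52
position: [0.4606, 0.0098, 0.0587]
tool_rot: [0.735, 0.678, -0.0, -0.0]
ft_force: [0.2, -0.1, -0.8]
grip_width: 0.0441
time: 52.02
position: [0.4606, 0.0098, 0.0573]
tool_rot: [0.735, 0.678, -0.0, -0.0]
ft_force: [-0.5, -0.7, -1.4]
grip_width: 0.0439
```

```bash
python3 -m pendant '[[[0,0,0.7],0],[[0,0,0],0],[[0,0,0],0]]'
python3 -m pendant '[[[0,0,0.6],0],[[0,0,0],0],[[0,0,0],0]]'
```

```text
time: 52.4
position: [0.4606, 0.0098, 0.0571]
tool_rot: [0.735, 0.679, 0.0, 0.0]
ft_force: [-1.1, -0.1, 6.4]
grip_width: 0.0442
time: 52.78
position: [0.4606, 0.0099, 0.0571]
tool_rot: [0.735, 0.679, 0.0, 0.0]
ft_force: [-1.9, 1.2, 12.2]
grip_width: 0.0443
```

Contact is firm. I'll relieve slightly, release, retreat and check.

```bash
python3 -m pendant '[[[0,0,-1],0],[[0,0,0],0]]'
python3 -m pendant '[[[0,0,0],0],[[0,0,0],0],[[0,0,0],0],[[0,0,0],0],[[0,0,0],0]]' 62
python3 -m pendant '[[[0,0,-10],0],[[0,0,-30],0],[[0,0,-50],0],[[0,0,-50],0],[[0,0,-20],0],[[0,-20,0],0],[[0,-10,0],0],[[0,0,0],0]]'
python3 - <<'E'
from h import *
c=snap("wrist","w8"); d=snap("side","d8"); s=snap("scene","s8")
R=lambda a:cv2.resize(a,(400,300),interpolation=cv2.INTER_CUBIC)
cv2.imwrite("pics/c8.png",np.vstack([np.hstack([R(c["pixels"]),R(d["pixels"][120:240,190:350])]),np.hstack([R(s["pixels"][150:300,180:380]),R(d["pixels"])])]))
E
```

```text
time: 53.02
position: [0.4608, 0.0098, 0.0571]
tool_rot: [0.735, 0.678, 0.0, 0.0]
ft_force: [-1.3, 0.6, 4.8]
grip_width: 0.0442
time: 53.65
position: [0.4606, 0.0098, 0.0569]
tool_rot: [0.735, 0.678, -0.0, -0.0]
ft_force: [0.7, -0.1, 0.1]
grip_width: 0.0618
time: 54.65
position: [0.4298, 0.0124, 0.217]
tool_rot: [0.735, 0.678, -0.0, -0.0]
ft_force: [0.0, -0.9, 0.0]
grip_width: 0.0621
```

View pics/c8.png

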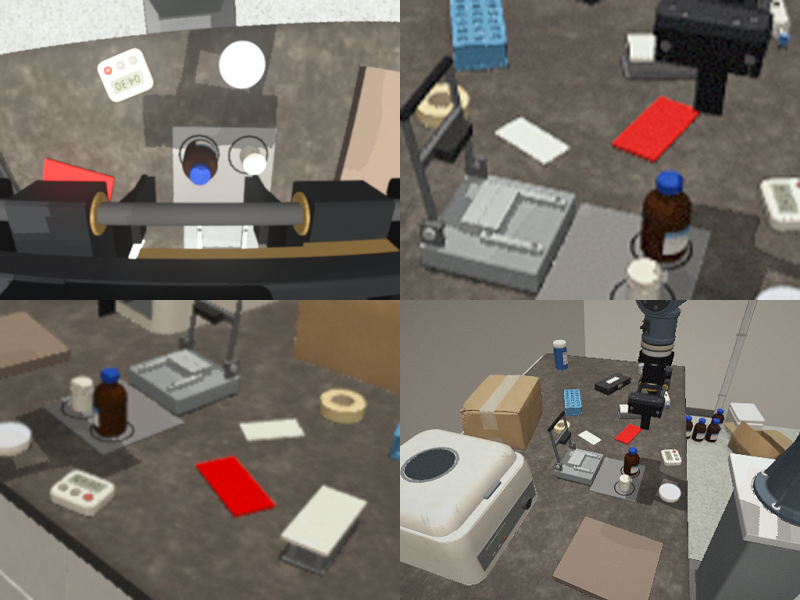

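Both stand upright on their rings, the bar is upright and the coupon is on the rest. One numeric check, then I hand in.

Run:
```python
from h import *
c=load("w8"); s=1.28; W=lambda u,v,z:onz(c,(u+.5)*s-.5,(v+.5)*s-.5,z)[:2].round(4)
b,j=W(200.5,174,.092),W(255,164,.044)
print("bottle",b,"jar",j,"shift mm",1000*np.linalg.norm(b-[.461,.009]),1000*np.linalg.norm(j-[.467,.0805]))
if np.linalg.norm(b-[.461,.009])<.009 and np.linalg.norm(j-[.467,.0805])<.009: print(order.hand_in())
```

```text
bottle [0.4578 0.0115] jar [0.4684 0.0826] shift mm 4.060788100849419 2.5238858928247723
the job is handed in; nothing more can be done
None
```

I finished the whole sequence and handed the job in at about 55 s of the 144 s allowed. No verdict comes back, so the results below are my own camera checks.

- **Bottle and jar:** I moved both to the side plate, standing apart, and at the end put the jar and then the bottle back on their rings. The last wrist picture shows both upright. The bottle is about 4 mm and the jar about 3 mm from where they started, against 15 mm allowed.
- **Clamp bar:** I swung it up to about 1.5 rad by the path the gripper followed, and the last pictures show it still upright.
- **Coupon:** I drew it about 47 mm forward, lifted it and laid it on the rest. Three views right after placing put its centre within about 4 mm of the rest's centre, and the last pictures show it still on the rails.

The three views of the coupon differed from each other by about 4 mm, and no check failed. The largest force I read was about 12 N, when setting the bottle back down. The gripper was empty, open and clear of everything at hand-in.

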